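# Dock the backup drive past the sprung dust flap

## Task

Take the big hard drive out of the desk rack and load it, connector end down and label towards the front, into the docking station: push the sprung dust flap open with the drive, slide it down past the flap and press it fully home on the bay floor, then let go. Do not drop it or force it: the contact strip takes a firm push, but stop pressing once the drive is home (the connector stands about 3 kg of force). Leave the small drive, the mug and the screwdriver where they are.

Things in the scene. Friction and masses are not known exactly. Their poses are not given: they have to be found in the camera images.
- drive: Big 3.5-inch hard drive, 0.5-0.7 kg: silver slab 26 mm thick (x), 102 wide (y), 147 tall (z), upright on its connector end in the rack's front pocket. Origin: centre of its underside (connector end); z up; -x out of the white-label face, green circuit board on the +x face. The connector recess in the underside is off centre: it goes home only one way round.
- rack: Grey desk rack, fixed, 114 mm deep (x, -52 to +62), 132 wide (y), 45 high; origin on the counter, front = -x. Pocket floors 10 mm above the counter: front pocket (30 by 106 mm, centre 25 mm in front of the origin) holds the big drive, label to the front; rear pocket (centre 42 mm behind) the small drive. Rack and dock may swap sides.
- dock: Black docking station with one top-loading bay, fixed to the counter, 122 mm deep (x from -60 to +62 mm), 156 wide (y), 70 high; origin on the counter below the bay's reference point, z up, front = -x (side with the light and the switch). The label of a docked drive faces the front.
- dock_mouth (a point): Reference point at the top of the bay, 70 mm above the counter, axes as the dock. The mouth's long side runs along y. Its throat, 4 mm below the top under sloping lead-ins, spans y = -53 to +53 mm and x = -14.8 (front wall, straight down to the floor) to +16 mm (rear rim).
- connector: Floor of the bay with the connector tongue (6 mm high, off centre), deep in the dock; origin on the floor straight below dock_mouth, 16 mm above the counter, axes as the dock. A drive fully home stands on it. A sprung strip low in the bay's rear wedges the drive to the front wall: the push needed climbs to some 20 N (15 to 25) from 6 to 1.5 mm above the floor, then it gives way and holds the drive.
- flap (a joint): Dust flap 4 mm below the dock's top: plate 31 by 104 mm, hinged at the bay's rear (axis 17 mm behind and 5.5 mm below dock_mouth), swings down into the bay. rad: 0 shut, 1.5 hanging open. A spring shuts it (0.02 N m shut, 0.05 open). The drive's rear foot edge pushes it near the hinge: easy with the drive kept to the front wall, up to 20 N at the rear rim.
- small_drive: Small (2.5-inch) drive 9.5 mm by 70 mm by 100 mm tall, 0.1 kg, standing in the rear pocket of the rack; origin at the centre of its underside. Leave alone.
- mug: White mug, 80 mm across, 95 mm high, with a handle; origin at the centre of its underside. Leave alone.
- screwdriver: Screwdriver with a black handle lying on the counter between rack and dock; origin on its underside. Leave alone.
Mind the look-alikes: they are no part of the job. Of the things that look like the drive, the larger one is meant. Of the things shaped like the rack, the grey one is meant.

How it is judged:
By the outcome, as a careful person would: the job done as asked, in the order asked, and still so for the second after the job is handed in, with the robot touching nothing.
It also fails if it takes over 64 s, if anything falls off the work surface, if the arm or the gripper's body presses on something with over 40 N, if the wrist force passes 120 N, or if a joint passes its speed limit or range.

## Robot

A 6-joint arm with a two-finger parallel gripper is mounted at the origin on the work surface. World frame = base frame: x ahead of the robot, y to its left, z up, the work surface at z = 0. Lengths are in m, angles in rad, forces in N, time in s.
With the tool pointing down it reaches from about 0.3 to 0.75 m from the base axis. Payload 8.5 kg.
Tool frame: the origin (TCP) lies at the very end of the fingers, on their centre line; the grasp point (between the pads) lies 19 mm behind it; z points along the fingers, y is the direction in which the jaws open and shut (so a half turn about z gives the same grasp; the last joint's range is limited). The gripper opens to 85 mm and grips with 20 to 120 N. Pads are 22 mm wide; open, the fingers measure 114 mm over their backs; the gripper's body (76 mm by 85 mm) begins 54 mm behind the grasp point. The pads swing forward as they close: fully open they stand 13 mm farther back than shut.
Start: joints at [0.983, 0.381, 1.297, -0, 1.464, -0.215], TCP at [0.2, 0.512, 0.231] pointing down, gripper open.
Joint ranges: [-3.11, 3.11], [-0.89, 2.33], [0.22, 2.48], [-1.42, 4.56], [0.17, 2.85], [-2.88, 2.88]. Speed limits (rad/s): [2.39, 2.39, 3.14, 3.14, 3.14, 3.14].

## Interface

Orientations are given as [roll, pitch, yaw] about the fixed x, y, z axes, in that order (R = Rz(yaw) Ry(pitch) Rx(roll)).
In Python, from station import arm gives the robot as it stands.
- The arm moves only by the tool drive_tool, never from a script. Its argument "plan" is one flat list of numbers, 7 for each row, row after row: the shift along the tool's x, y, z in cm, then the turn, a rotation vector about the tool's x, y, z in rad, then the closure, from 0 (fully open) to 1 (shut). In form: [x, y, z, wx, wy, wz, grip, x, y, z, wx, wy, wz, grip, ...]. A call has 1 to 12 rows; each row is the pose to reach, as a shift and turn from the pose commanded when the call began, along the tool's axes at that moment; what a row does not reach only later rows make up. A row lasts 1/12 s, in which the tool goes at most 41.7 mm and 7.16 degrees, less where a joint would pass 70% of its speed; a pose out of reach is approached as far as the arm can. A call with a gripper value outside its range is refused whole. The fingers move at their own pace and stop on an object; the grip force is fixed at half the most. Time passes only in rows, so rows that repeat a pose let the fingers close. It gives the time, the measured TCP pose, the force and the opening at its end, in the units of the state.
- arm.sense(): the state, without advancing time (a new reading comes with each control period).
- arm.get_image(name): name is "scene" or "top" or "wrist"; returns a dict with "pixels" (400x640x3 uint8, red, green, blue), "intrinsics" (3x3 intrinsics, pixels), "k1" (the pictures are not rectified: a ray, as slopes to the right and down, at radius r is drawn at 1 + k1 r^2 times it, then the intrinsics apply), "origin" and "orientation" of the camera in the world; the wrist camera has in their place "hand_eye" (4x4, takes a point from camera to tool coordinates, whose origin is the TCP and whose axes are the flange's). Camera axes: x right, y down, z forward; pixel columns grow to the right and rows downward; lengths in m; the calibration is good to about 2 mm. A picture is of the moment at which its call begins: read the wrist's pose just before it. There is no depth.
- arm.sign_off(): hands the job in, once; it reports no verdict.
Trained networks look in a picture, given as the dict that the camera call returned (one of the last four; its "shot" number tells which), for a name from the list of things; names that differ only in an ending like _2 or _b are one class to them, and where a whole thing is asked for, a point or a joint stands for the part that bears it (a point fixed in the world has none). Each returns a list of dicts, best first, with "confidence" (0 to 1); they miss things now and then, are a little off and sometimes report something else, mostly with a low value. They report only what shows in the picture. A call takes as long as a camera call. They do not tell look-alikes from the thing itself.
- arm.search_frame(target, picture): "xy" ([column, row] in pixels, amid what is visible of it).
- arm.masks_of(target, picture): "pixels" (400x640 bool, what is visible of it) and "xy" ([column, row] in pixels, amid what is visible of it).
- arm.pinpoint(target, picture): "xy" ([column, row] in pixels: a listed point, or the origin of a listed thing).
The state is a dict: "time": time; "joint_pos": joint angles; "qd": joint speeds; "effort": joint torques, N m; "tool_pos": TCP position; "tool_rot": TCP orientation; "ft_force": force on the tool from outside, world axes, zero at the start; "moment": the same for the moment, N m; "opening": finger opening in m.
Only numpy, scipy, OpenCV 4.12 (cv2) and the standard library are available. Lean on these libraries where they do the work, as an engineer would, in place of code of your own. Each camera call takes 0.05 s, during which the arm holds its last target.

## Working session

There is one attempt and no reset: what is moved stays moved. The work goes in short steps, Python scripts to look and compute and a tool call to move; the robot and the scene stay as the last step left them, time stands still between calls to the robot, and variables do not carry over. Pictures are saved under pics/ and viewed, and the job is handed in when it is done.

Besides the shell and the picture viewer there is one more tool, called after "Call:" by a JSON object that holds its "op" and its "data", one argument or row to a line. drive_tool: Moves the arm, as the interface text tells. Its arguments: {"type":"object","properties":{"plan":{"type":"array","items":{"type":"number"}}},"required":["plan"]}

```bash
ls; mkdir -p pics; python3 - <<'E'
from station import arm
import cv2,pickle
print(arm.sense())
for n in ["scene","top","wrist"]:
    im=arm.get_image(n); cv2.imwrite(f"pics/{n}0.png",im["pixels"][:,:,::-1])
    pickle.dump(im,open(f"pics/{n}0.pkl","wb"))
    print(n,{k:v for k,v in im.items() if k!="pixels"})
    for t in ["drive","rack","dock","dock_mouth","connector"]:
        print(t,[(r["xy"],round(r["confidence"],2)) for r in arm.pinpoint(t,im)])
E
```

```text
pics
{'time': 0.0, 'joint_pos': array([ 9.82711422e-01,  3.81221032e-01,  1.29826532e+00,  2.22101342e-07,
        1.46358939e+00, -2.15301276e-01]), 'qd': array([ 0.00052266, -0.00028942, -0.00023055,  0.00064161,  0.00053933,
        0.0005188 ]), 'effort': array([ 3.00217573e-03, -4.48440278e+01, -2.31298363e+01,  6.29603028e-05,
        4.53767119e-03, -6.43050541e-06]), 'tool_pos': array([0.20015311, 0.51197623, 0.2306968 ]), 'tool_rot': array([-3.14014385e+00, -3.17065441e-04,  2.76880877e+00]), 'ft_force': array([-0.16141305,  0.05339125, -0.1400307 ]), 'moment': array([ 1.59030669e-02,  2.67877100e-02, -1.42943801e-05]), 'opening': 0.08546671707346097}
scene {'intrinsics': array([[365.17972332,   0.        , 322.80479368],
       [  0.        , 365.17972332, 203.93971729],
       [  0.        ,   0.        ,   1.        ]]), 'k1': 0.008997765108991326, 'origin': array([0.978561  , 0.40584725, 0.72387597]), 'orientation': array([-2.47106183,  0.00835814,  2.25855525]), 'shot': 1}
drive [([398.1, 178.5], 0.9), ([384.9, 208.6], 0.59)]
rack [([379.9, 218.1], 0.58), ([431.4, 300.7
[... 530 characters left out ...]
[323.0, 284.9], 0.23)]
dock [([426.0, 225.1], 0.69)]
dock_mouth []
connector []
wrist {'intrinsics': array([[321.6031118 ,   0.        , 319.03743989],
       [  0.        , 321.6031118 , 198.69257456],
       [  0.        ,   0.        ,   1.        ]]), 'k1': 0.005541450492567182, 'hand_eye': array([[-2.37070332e-03, -9.49941411e-01, -3.12419102e-01,
         8.04936017e-02],
       [ 9.99997190e-01, -2.26019957e-03, -7.15831687e-04,
         1.48873674e-04],
       [-2.61313553e-05, -3.12419921e-01,  9.49944100e-01,
        -1.43403711e-01],
       [ 0.00000000e+00,  0.00000000e+00,  0.00000000e+00,
         1.00000000e+00]]), 'shot': 3}
drive []
rack []
dock []
dock_mouth []
connector []
```

View pics/scene0.png

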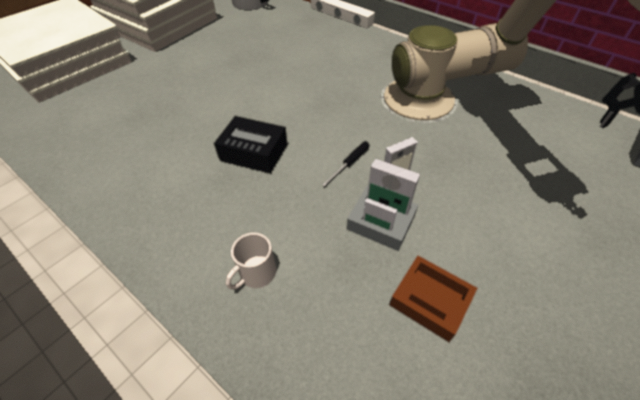

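View pics/top0.png

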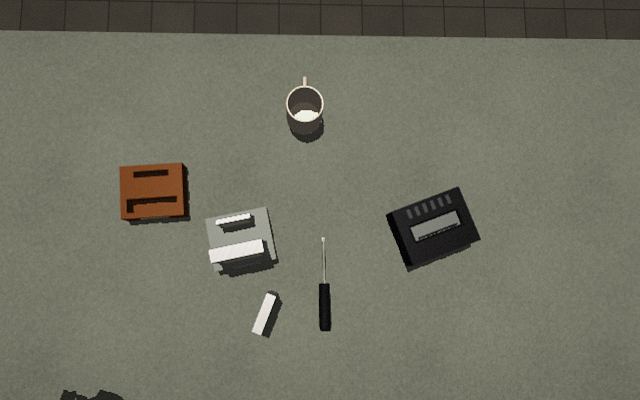

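Top view: grey rack at (242,240) with the big drive in its near pocket, look-alike drive at (265,313), dock at (433,226). Zooming in to see the dock's front and get the edges.

```bash
cat > h.py <<'E'
import numpy as np, cv2, pickle
from scipy.spatial.transform import Rotation as R
def camT(im,st=None):
    if "hand_eye" in im:
        T=np.eye(4);T[:3,:3]=R.from_euler("xyz",st["tool_rot"]).as_matrix();T[:3,3]=st["tool_pos"]
        return T@im["hand_eye"]
    T=np.eye(4);T[:3,:3]=R.from_euler("xyz",im["orientation"]).as_matrix();T[:3,3]=im["origin"];return T
def proj(im,P,st=None):
    T=camT(im,st);p=(np.atleast_2d(P)-T[:3,3])@T[:3,:3]
    s=p[:,:2]/p[:,2:];s=s*(1+im["k1"]*(s**2).sum(1,keepdims=True))
    K=im["intrinsics"];return s*[K[0,0],K[1,1]]+K[:2,2]
def ray(im,uv,st=None):
    T=camT(im,st);K=im["intrinsics"];d=(np.atleast_2d(uv)-K[:2,2])/[K[0,0],K[1,1]]
    s=d.copy()
    for _ in range(10): s=d/(1+im["k1"]*(s**2).sum(1,keepdims=True))
    return T[:3,3],np.c_[s,np.ones(len(s))]@T[:3,:3].T
def atz(im,uv,z,st=None):
    o,d=ray(im,uv,st);return o+d*((z-o[2])/d[:,2:])
def crop(im,c,f,name):
    x0,x1,y0,y1=c
    cv2.imwrite(name,cv2.resize(im["pixels"][y0:y1,x0:x1,::-1],None,fx=f,fy=f,interpolation=cv2.INTER_CUBIC))
E
python3 - <<'E'
from h import *
t=pickle.load(open("pics/top0.pkl","rb"));s=pickle.load(open("pics/scene0.pkl","rb"))
a=cv2.resize(t["pixels"][170:290,190:290,::-1],None,fx=4,fy=4,interpolation=cv2.INTER_CUBIC)
b=cv2.resize(t["pixels"][170:290,380:480,::-1],None,fx=4,fy=4,interpolation=cv2.INTER_CUBIC)
cv2.imwrite("pics/topz.png",np.hstack([a,b]))
a=cv2.resize(s["pixels"][100:180,200:300,::-1],None,fx=4,fy=4,interpolation=cv2.INTER_CUBIC)
b=cv2.resize(s["pixels"][130:250,340:440,::-1],None,fx=4,fy=4,interpolation=cv2.INTER_CUBIC)
cv2.imwrite("pics/scz.png",np.hstack([cv2.copyMakeBorder(a,0,160,0,0,cv2.BORDER_CONSTANT),b]))
E
```

```text
(no output)
```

View pics/topz.png

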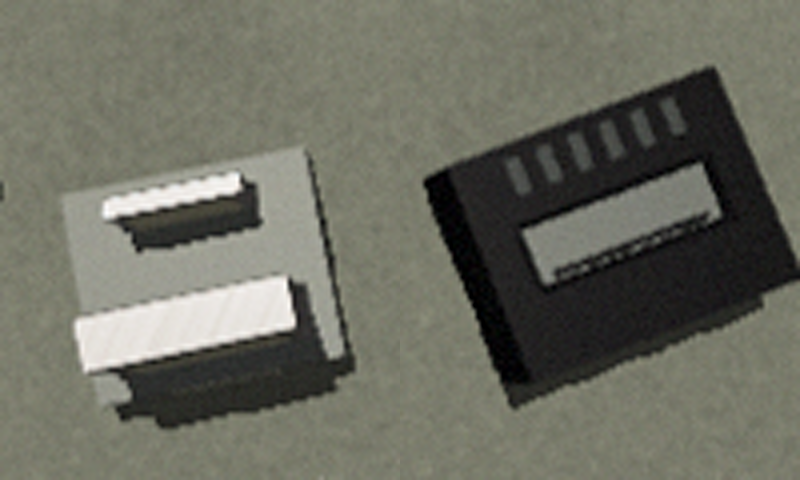

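View pics/scz.png

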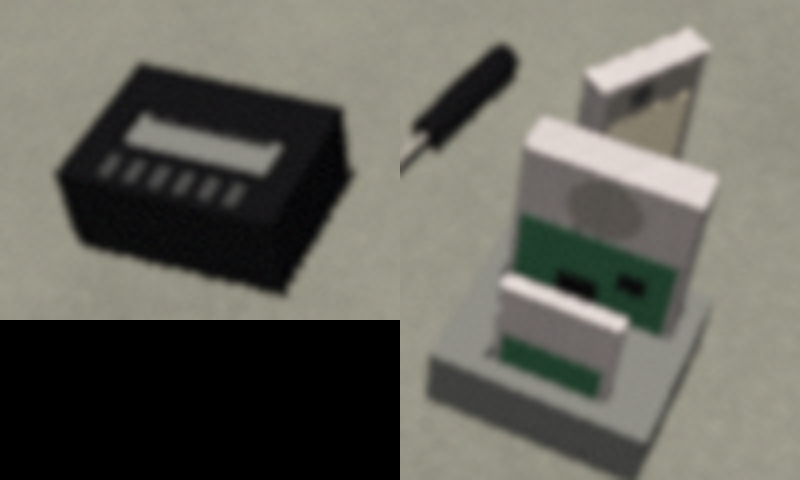

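```bash
python3 - <<'E'
from h import *
t=pickle.load(open("pics/top0.pkl","rb"));s=pickle.load(open("pics/scene0.pkl","rb"))
def fl(p,off): return (np.array(p,float)+.5)/4-.5+off
D=fl([(75,322),(293,278),(296,328),(84,372)],[190,170])
W=atz(t,D,.157);print("drive top",W.round(4),W.mean(0).round(4))
for i,j in [(0,1),(1,2),(2,3),(3,0)]: print(np.linalg.norm(W[i]-W[j]).round(4),end=" ")
d=W[0]+W[3]-W[1]-W[2];print("yaw",np.arctan2(d[1],d[0])-np.pi/2)
K=fl([(57,168),(313,66),(400,278),(130,385)],[380,170])
W=atz(t,K,.07);print("dock top",W.round(4),W.mean(0).round(4))
for i,j in [(0,1),(1,2),(2,3),(3,0)]: print(np.linalg.norm(W[i]-W[j]).round(4),end=" ")
d=W[0]+W[3]-W[1]-W[2];print("yaw",np.arctan2(d[1],d[0])-np.pi/2)
M=fl([(120,232),(300,163),(322,215),(145,285)],[380,170])
W=atz(t,M,.068);print("mouth",W.round(4),W.mean(0).round(4))
for i,j in [(0,1),(1,2),(2,3),(3,0)]: print(np.linalg.norm(W[i]-W[j]).round(4),end=" ")
# scene check: drive top (scz right, off 340,130)
W=atz(s,fl([(537,117),(718,178),(702,210),(524,150)],[340-100,130]),.157);print("\nscene drive top",W.round(4),W.mean(0).round(4))
W=atz(s,fl([(140,62),(343,106),(275,222),(57,173)],[200,100]),.07);print("scene dock top",W.round(4),W.mean(0).round(4))
E
```

```text
drive top [[0.4645 0.2293 0.157 ]
 [0.4849 0.1281 0.157 ]
 [0.4615 0.1264 0.157 ]
 [0.4413 0.2245 0.157 ]] [0.463  0.1771 0.157 ]
0.1032 0.0235 0.1002 0.0237 yaw 0.20112418668251886
dock top [[ 0.5476 -0.1411  0.07  ]
 [ 0.6027 -0.2804  0.07  ]
 [ 0.4895 -0.3218  0.07  ]
 [ 0.4339 -0.1764  0.07  ]] [ 0.5184 -0.23    0.07  ]
0.1498 0.1205 0.1556 0.119 yaw 0.37080676901463994
mouth [[ 0.5139 -0.1742  0.068 ]
 [ 0.5507 -0.2718  0.068 ]
 [ 0.523  -0.2824  0.068 ]
 [ 0.486  -0.1866  0.068 ]] [ 0.5184 -0.2288  0.068 ]
0.1044 0.0297 0.1028 0.0305 
scene drive top [[0.4663 0.1237 0.157 ]
 [0.4441 0.2237 0.157 ]
 [0.4691 0.2288 0.157 ]
 [0.4914 0.1325 0.157 ]] [0.4677 0.1772 0.157 ]
scene dock top [[ 0.4904 -0.3261  0.07  ]
 [ 0.435  -0.1812  0.07  ]
 [ 0.5458 -0.1371  0.07  ]
 [ 0.6034 -0.2818  0.07  ]] [ 0.5186 -0.2315  0.07  ]
```

```bash
cat >> h.py <<'E'
def shift(st,p,yaw,rp=(np.pi,0)):
    R0=R.from_euler("xyz",st["tool_rot"]);Rt=R.from_euler("xyz",[rp[0],rp[1],yaw])
    a=R0.inv().apply(np.array(p)-st["tool_pos"])*100; b=(R0.inv()*Rt).as_rotvec()
    print("shift cm",a.round(2),"rot",b.round(4));return a,b
E
python3 - <<'E'
from h import *
from station import arm
shift(arm.sense(),[.465,.177,.27],1.772)
E
```

```text
shift cm [-36.86 -21.58  -3.87] rot [ 0.     -0.      0.9968]
```

Call:
{"op": "drive_tool", "data": {
  "plan": [-18, -10.5, -3.9, 0, 0, 0.5, 0.4, -36.86, -21.58, -3.87, 0, 0, 0.997, 0.4, -36.86, -21.58, -3.87, 0, 0, 0.997, 0.4, -36.86, -21.58, -3.87, 0, 0, 0.997, 0.4, -36.86, -21.58, -3.87, 0, 0, 0.997, 0.4, -36.86, -21.58, -3.87, 0, 0, 0.997, 0.4, -36.86, -21.58, -3.87, 0, 0, 0.997, 0.4, -36.86, -21.58, -3.87, 0, 0, 0.997, 0.4, -36.86, -21.58, -3.87, 0, 0, 0.997, 0.4, -36.86, -21.58, -3.87, 0, 0, 0.997, 0.4, -36.86, -21.58, -3.87, 0, 0, 0.997, 0.4, -36.86, -21.58, -3.87, 0, 0, 0.997, 0.4]
}}

```text
time: 1.9
tool_pos: [0.4668, 0.1746, 0.2699]
tool_rot: [3.141, 0.0, 1.768]
ft_force: [0.4, -0.1, 0.4]
opening: 0.0512
```

```bash
python3 - <<'E'
from h import *
from station import arm
st=arm.sense();im=arm.get_image("wrist");pickle.dump((st,im),open("pics/w1.pkl","wb"))
print(st["tool_pos"],st["tool_rot"],st["ft_force"])
v=cv2.resize(im["pixels"][:,:,::-1],(800,500),interpolation=cv2.INTER_CUBIC);cv2.imwrite("pics/w1.png",v)
E
```

```text
[0.46675451 0.17463349 0.26992   ] [3.14133641e+00 3.97365504e-04 1.76753969e+00] [ 0.39293289 -0.12216804  0.42587117]
```

View pics/w1.png

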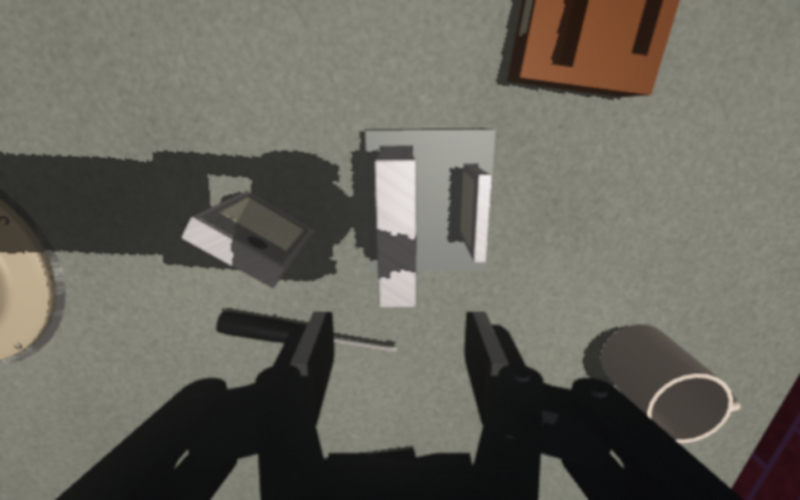

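Drive top in the wrist view: a white bar from (376,159) to (416,306), in 800-pixel scale, lying between the fingers.

```bash
python3 - <<'E'
from h import *
st,im=pickle.load(open("pics/w1.pkl","rb"))
g=im["pixels"].astype(int)
m=(g.min(2)>90)&(np.arange(640)[None]>290)&(np.arange(640)[None]<345)&(np.arange(400)[:,None]>115)&(np.arange(400)[:,None]<260)
crop(im,(285,400,95,255),4.5,"pics/w1z.png")
W=atz(im,np.array([(376,159),(414,159),(416,306),(380,306)])*.8,.157,st)
print(W.round(4),W.mean(0).round(4))
for i,j in [(0,1),(1,2),(2,3),(3,0)]: print(np.linalg.norm(W[i]-W[j]).round(4),end=" ")
d=W[0]+W[1]-W[2]-W[3];print("yaw",np.arctan2(d[1],d[0])-np.pi/2)
E
```

```text
[[0.4418 0.2258 0.157 ]
 [0.4651 0.2303 0.157 ]
 [0.4873 0.1312 0.157 ]
 [0.4624 0.1263 0.157 ]] [0.4642 0.1784 0.157 ]
0.0238 0.1016 0.0254 0.1016 yaw 0.21222133084774897
```

View pics/w1z.png

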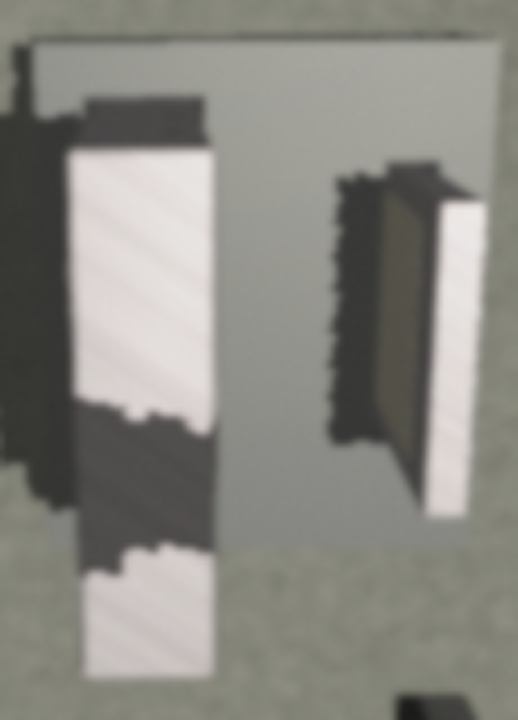

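```bash
python3 - <<'E'
from h import *
from station import arm
st=arm.sense();print(st["tool_pos"],st["tool_rot"],st["qd"].round(3))
shift(st,[.4645,.178,.19],1.778)
shift(dict(tool_pos=np.array([.465,.177,.27]),tool_rot=[np.pi,0,1.772]),[.4645,.178,.19],1.778)
E
```

```text
[0.465456   0.17617665 0.26984062] [-3.14122196e+00 -2.45530072e-04  1.76923927e+00] [ 0.053 -0.017  0.021  0.008  0.001  0.014]
shift cm [ 0.2  -0.05  7.98] rot [-0.0004 -0.0002 -0.0088]
shift cm [ 0.11 -0.03  8.  ] rot [ 0.     0.    -0.006]
```

Call:
{"op": "drive_tool", "data": {
  "plan": [0.11, -0.03, 4, 0, 0, -0.006, 0.4, 0.11, -0.03, 8, 0, 0, -0.006, 0.4, 0.11, -0.03, 8, 0, 0, -0.006, 0.4, 0.11, -0.03, 8, 0, 0, -0.006, 0.4, 0.11, -0.03, 8, 0, 0, -0.006, 0.4, 0.11, -0.03, 8, 0, 0, -0.006, 0.4]
}}

```text
time: 2.45
tool_pos: [0.4653, 0.1787, 0.1924]
tool_rot: [3.137, 0.0, 1.779]
ft_force: [-0.3, -0.1, 0.2]
opening: 0.0514
```

```bash
python3 - <<'E'
from h import *
from station import arm
st=arm.sense();im=arm.get_image("wrist");pickle.dump((st,im),open("pics/w2.pkl","wb"))
print(st["tool_pos"],st["tool_rot"],st["ft_force"])
crop(im,(220,420,80,330),2.4,"pics/w2.png")
E
```

```text
[0.46531885 0.17866572 0.1924134 ] [3.13740039e+00 2.97858112e-04 1.77863791e+00] [-0.29588748 -0.06108793  0.1555262 ]
```

View pics/w2.png

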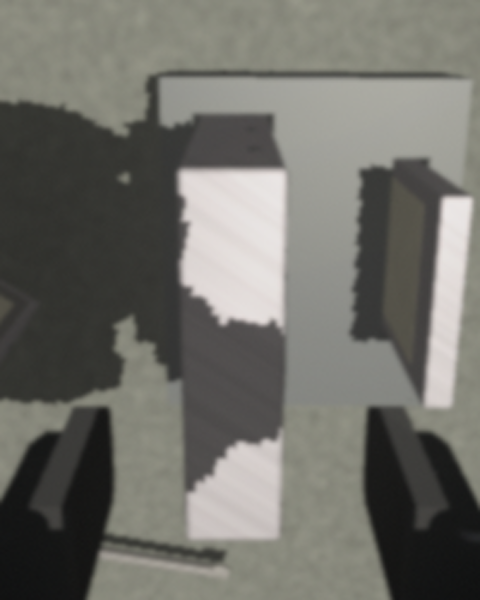

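```bash
python3 - <<'E'
from h import *
st,im=pickle.load(open("pics/w2.pkl","rb"))
W=atz(im,(np.array([(178,169),(286,169),(280,540),(188,540)])+.5)/2.4-.5+[220,80],.157,st)
print(W.round(4),W.mean(0).round(4))
for i,j in [(0,1),(1,2),(2,3),(3,0)]: print(np.linalg.norm(W[i]-W[j]).round(4),end=" ")
d=W[0]+W[1]-W[2]-W[3];print("yaw",np.arctan2(d[1],d[0])-np.pi/2)
F=atz(im,(np.array([(111,408),(366,408)])+.5)/2.4-.5+[220,80],st["tool_pos"][2],st);print(F,F.mean(0))
E
```

```text
[[0.4411 0.2249 0.157 ]
 [0.4657 0.23   0.157 ]
 [0.4868 0.1304 0.157 ]
 [0.4621 0.1254 0.157 ]] [0.4639 0.1777 0.157 ]
0.0251 0.1017 0.0251 0.1017 yaw 0.20826970519796095
[[0.43784519 0.17986908 0.1924134 ]
 [0.48935987 0.19047598 0.1924134 ]] [0.46360253 0.18517253 0.1924134 ]
```

Call:
{"op": "drive_tool", "data": {
  "plan": [0.02, -0.05, 3, 0, 0, 0, 0.4, 0.02, -0.05, 6, 0, 0, 0, 0.4, 0.02, -0.05, 8.9, 0, 0, 0, 0.4, 0.02, -0.05, 8.9, 0, 0, 0, 0.4, 0.02, -0.05, 8.9, 0, 0, 0, 0.4, 0.02, -0.05, 8.9, 0, 0, 0, 0.9, 0.02, -0.05, 8.9, 0, 0, 0, 0.9, 0.02, -0.05, 8.9, 0, 0, 0, 0.9, 0.02, -0.05, 8.9, 0, 0, 0, 0.9, 0.02, -0.05, 8.9, 0, 0, 0, 0.9, 0.02, -0.05, 8.9, 0, 0, 0, 0.9, 0.02, -0.05, 8.9, 0, 0, 0, 0.9]
}}

```text
time: 3.5
tool_pos: [0.4647, 0.1782, 0.1032]
tool_rot: [3.138, 0.0, 1.778]
ft_force: [-2.4, -0.5, 7.4]
opening: 0.0256
```

```bash
python3 - <<'E'
from h import *
from station import arm
st=arm.sense()
print(st["tool_pos"],st["tool_rot"],st["ft_force"],st["opening"])
E
```

```text
[0.46473611 0.17823007 0.10321329] [3.13806925e+00 3.90812957e-04 1.77802139e+00] [-2.44791697 -0.46576302  7.38259084] 0.025566601497490796
```

Call:
{"op": "drive_tool", "data": {
  "plan": [0, 0, -0.5, 0, 0, 0, 0.9, 0, 0, -1.5, 0, 0, 0, 0.9, 0, 0, -3, 0, 0, 0, 0.9, 0, 0, -5, 0, 0, 0, 0.9, 0, 0, -7, 0, 0, 0, 0.9, 0, 0, -9, 0, 0, 0, 0.9, 0, 0, -11, 0, 0, 0, 0.9, 0, 0, -12, 0, 0, 0, 0.9, 0, 0, -12, 0, 0, 0, 0.9, 0, 0, -12, 0, 0, 0, 0.9]
}}

```text
time: 4.33
tool_pos: [0.4636, 0.1781, 0.2212]
tool_rot: [3.141, 0.0, 1.778]
ft_force: [-0.3, -0.2, -6.7]
opening: 0.0255
```

```bash
python3 - <<'E'
from h import *
from station import arm
st=arm.sense()
print(st["tool_pos"],st["tool_rot"],st["ft_force"],st["opening"],st["moment"])
st=arm.sense();im=arm.get_image("wrist");pickle.dump((st,im),open("pics/w3.pkl","wb"))
cv2.imwrite("pics/w3.png",im["pixels"][:,:,::-1])
im=arm.get_image("scene");crop(im,(280,520,40,280),2.4,"pics/s3.png")
C=[.518,-.2305]
shift(dict(tool_pos=np.array([.464,.1777,.221]),tool_rot=[np.pi,0,1.778]),[C[0],C[1],.235],np.pi/2+.37)
E
```

```text
[0.46363445 0.17806325 0.22122748] [3.14128730e+00 2.21857048e-05 1.77781740e+00] [-0.26782723 -0.19889212 -6.71269848] 0.025536798850575363 [0.01659506 0.02133402 0.01505753]
shift cm [-41.06  -3.11  -1.4 ] rot [ 0.      0.     -0.1628]
```

View pics/w3.png

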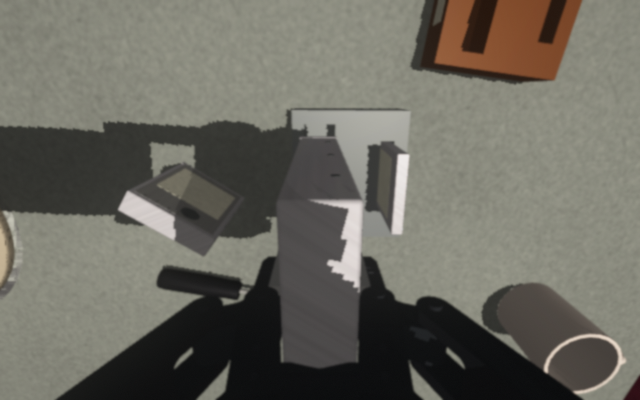

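View pics/s3.png

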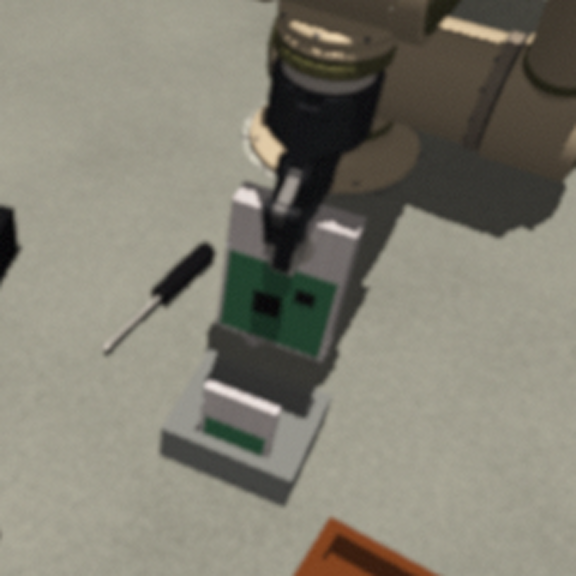

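```bash
python3 - <<'E'
from h import *
st,im=pickle.load(open("pics/w3.pkl","rb"))
W=atz(im,np.array([(278,199),(361.5,199),(358,367),(282,363)]),st["tool_pos"][2]+.054,st)
Rt=R.from_euler("xyz",st["tool_rot"]);print("top corners in tool mm",(Rt.inv().apply(W-st["tool_pos"])*1000).round(1))
shift(dict(tool_pos=np.array([.464,.1777,.221]),tool_rot=[np.pi,0,1.778]),[.397,-.2775,.235],1.941)
E
```

```text
top corners in tool mm [[ 51.  -12.3 -54. ]
 [ 50.9  12.1 -54. ]
 [-11.5  13.3 -54. ]
 [ -9.6 -13.4 -54. ]]
shift cm [-43.17 -15.92  -1.4 ] rot [ 0.     0.    -0.163]
```

Call:
{"op": "drive_tool", "data": {
  "plan": [-2, -1, -1.4, 0, 0, 0, 0.9, -5, -2, -1.4, 0, 0, -0.02, 0.9, -9, -3.3, -1.4, 0, 0, -0.04, 0.9, -13, -4.8, -1.4, 0, 0, -0.06, 0.9, -17, -6.3, -1.4, 0, 0, -0.08, 0.9, -21, -7.7, -1.4, 0, 0, -0.1, 0.9, -25, -9.2, -1.4, 0, 0, -0.12, 0.9, -29, -10.7, -1.4, 0, 0, -0.14, 0.9, -33, -12.2, -1.4, 0, 0, -0.15, 0.9, -37, -13.6, -1.4, 0, 0, -0.163, 0.9, -40.5, -15, -1.4, 0, 0, -0.163, 0.9, -43.17, -15.92, -1.4, 0, 0, -0.163, 0.9]
}}

```text
time: 5.43
tool_pos: [0.3956, -0.2799, 0.234]
tool_rot: [-3.14, -0.001, 1.939]
ft_force: [1.1, -0.0, -5.2]
opening: 0.0254
```

Call:
{"op": "drive_tool", "data": {
  "plan": [0, 0, 0, 0, 0, 0, 0.9, 0, 0, 0, 0, 0, 0, 0.9, 0, 0, 0, 0, 0, 0, 0.9, 0, 0, 0, 0, 0, 0, 0.9]
}}

```text
time: 5.77
tool_pos: [0.3969, -0.276, 0.2346]
tool_rot: [-3.141, -0.001, 1.942]
ft_force: [-0.0, -0.3, -5.7]
opening: 0.0252
```

```bash
python3 - <<'E'
from h import *
from station import arm
st=arm.sense();im=arm.get_image("wrist");pickle.dump((st,im),open("pics/w4.pkl","wb"))
print(st["tool_pos"],st["tool_rot"],st["ft_force"],st["opening"],st["qd"].round(3))
cv2.imwrite("pics/w4.png",im["pixels"][:,:,::-1])
crop(im,(355,555,70,300),2.6,"pics/w4z.png")
print([(r["xy"],r["confidence"]) for r in arm.pinpoint("dock_mouth",im)])
E
```

```text
[ 0.39688762 -0.27600998  0.23460539] [-3.14134743e+00 -1.34802612e-03  1.94188156e+00] [-0.00860525 -0.28966946 -5.68102355] 0.02516078169621285 [ 0.009 -0.007 -0.006 -0.001 -0.002 -0.001]
[([424.3, 164.1], 0.35)]
```

View pics/w4.png

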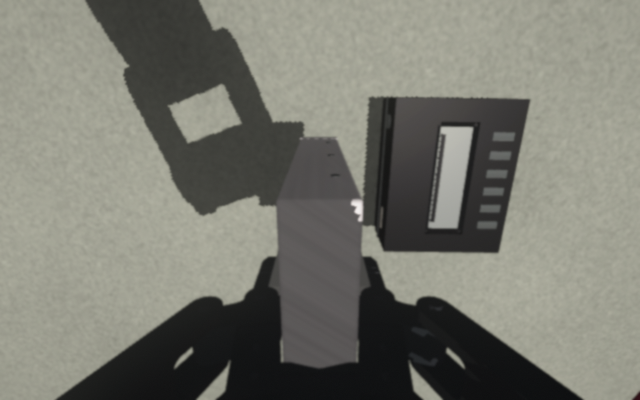

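View pics/w4z.png

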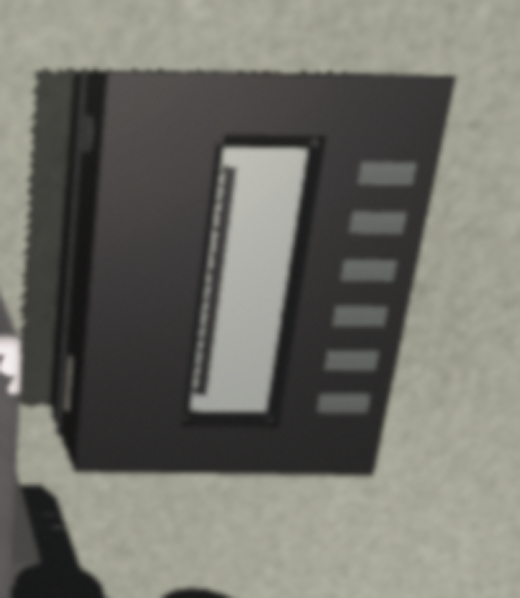

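```bash
python3 - <<'E'
from h import *
from scipy.optimize import least_squares
st,im=pickle.load(open("pics/w4.pkl","rb"))
f=lambda p:(np.array(p,float)+.5)/2.6-.5+[355,70]
def rep(c,z,n):
    W=atz(im,c,z,st);print(n,W.round(4).tolist(),W.mean(0).round(4),[np.linalg.norm(W[i]-W[i-1]).round(4) for i in range(4)])
    d=W[0]+W[1]-W[2]-W[3];print(" yaw",(np.arctan2(d[1],d[0])-np.pi/2).round(4))
rep(f([(107,73),(455,77),(373,474),(75,469)]),.07,"top")
rep(f([(222,136),(325,136),(278,425),(184,423)]),.07,"mouth outer")
rep(f([(222,147),(308,147),(268,413),(190,412)]),.0655,"flap/throat")
# joint fit: all cams, dock top corners
t=pickle.load(open("pics/top0.pkl","rb"));s=pickle.load(open("pics/scene0.pkl","rb"))
fl=lambda p,off:(np.array(p,float)+.5)/4-.5+off
obs=[(im,st,f([(107,73),(455,77),(373,474),(75,469)]),[0,1,2,3]),
 (t,None,fl([(130,385),(57,168),(313,66),(400,278)],[380,170]),[0,1,2,3]),
 (s,None,fl([(343,106),(275,222),(57,173),(140,62)],[200,100]),[0,1,2,3])]
L=np.array([[-.06,.078,.07],[.062,.078,.07],[.062,-.078,.07],[-.06,-.078,.07]])
def wp(x): c,sn=np.cos(x[2]),np.sin(x[2]);return np.c_[x[0]+c*L[:,0]-sn*L[:,1],x[1]+sn*L[:,0]+c*L[:,1],L[:,2]]
for sel in ([0],[1],[2],[0,1,2]):
    r=least_squares(lambda x:np.concatenate([(proj(obs[k][0],wp(x),obs[k][1])-obs[k][2]).ravel() for k in sel]),[.518,-.23,.37],loss="soft_l1")
    print(sel,r.x.round(4),"rms",np.sqrt((r.fun**2).mean()).round(2))
E
```

```text
top [[0.4345, -0.1795, 0.07], [0.549, -0.1369, 0.07], [0.6033, -0.2823, 0.07], [0.4887, -0.3242, 0.07]] [ 0.5189 -0.2307  0.07  ] [np.float64(0.1545), np.float64(0.1222), np.float64(0.1552), np.float64(0.122)]
 yaw 0.3577
mouth outer [[0.4823, -0.1842, 0.07], [0.5168, -0.1709, 0.07], [0.5564, -0.277, 0.07], [0.5209, -0.2898, 0.07]] [ 0.5191 -0.2305  0.07  ] [np.float64(0.1124), np.float64(0.0369), np.float64(0.1132), np.float64(0.0378)]
 yaw 0.3542
flap/throat [[0.4858, -0.1875, 0.0655], [0.5151, -0.1762, 0.0655], [0.5528, -0.2748, 0.0655], [0.5232, -0.2858, 0.0655]] [ 0.5192 -0.2311  0.0655] [np.float64(0.1052), np.float64(0.0314), np.float64(0.1056), np.float64(0.0316)]
 yaw 0.3638
[0] [ 0.518  -0.2313  0.3574] rms 0.44
[1] [ 0.5175 -0.2292  0.3577] rms 1.17
[2] [ 0.5176 -0.232   0.3754] rms 0.22
[0, 1, 2] [ 0.5179 -0.2311  0.3588] rms 0.76
```

```bash
python3 - <<'E'
from h import *
from station import arm
st=arm.sense();print(st["tool_pos"],st["tool_rot"])
shift(dict(tool_pos=np.array([.397,-.2775,.235]),tool_rot=[np.pi,0,1.941]),[.5174,-.2315,.185],1.931)
E
```

```text
[ 0.39706055 -0.27606476  0.23497394] [-3.14152876e+00 -4.07728065e-04  1.94233761e+00]
shift cm [-0.07 12.89  5.  ] rot [ 0.   -0.    0.01]
```

Call:
{"op": "drive_tool", "data": {
  "plan": [-0.02, 2.5, 0, 0, 0, 0.01, 0.9, -0.04, 6, 0, 0, 0, 0.01, 0.9, -0.07, 9, 1, 0, 0, 0.01, 0.9, -0.07, 11.5, 2, 0, 0, 0.01, 0.9, -0.07, 12.89, 3.5, 0, 0, 0.01, 0.9, -0.07, 12.89, 5, 0, 0, 0.01, 0.9, -0.07, 12.89, 5, 0, 0, 0.01, 0.9, -0.07, 12.89, 5, 0, 0, 0.01, 0.9, -0.07, 12.89, 5, 0, 0, 0.01, 0.9, -0.07, 12.89, 5, 0, 0, 0.01, 0.9, -0.07, 12.89, 5, 0, 0, 0.01, 0.9]
}}

```text
time: 6.78
tool_pos: [0.5173, -0.2315, 0.1861]
tool_rot: [3.141, 0.002, 1.93]
ft_force: [-0.2, -0.0, -5.1]
opening: 0.0258
```

```bash
cat > look.py <<'E'
from h import *
from station import arm
import sys
n=sys.argv[1]
st=arm.sense();T=np.array([.5181,-.2312,.07]);c,s=np.cos(.36),np.sin(.36)
d=st["tool_pos"]-T;print("t",st["time"],"tcp",st["tool_pos"].round(4),st["tool_rot"].round(4),"F",st["ft_force"].round(1),"M",st["moment"].round(2),"open",st["opening"].round(4))
f=st["ft_force"];print("dock frame mm",[round(1000*v,1) for v in (c*d[0]+s*d[1],-s*d[0]+c*d[1],st["tool_pos"][2]-.093-.070)],"F dock",[round(v,1) for v in (c*f[0]+s*f[1],-s*f[0]+c*f[1],f[2])])
if n!="-":
    im=arm.get_image("wrist");pickle.dump((st,im),open(f"pics/w{n}.pkl","wb"));cv2.imwrite(f"pics/w{n}.png",im["pixels"][:,:,::-1])
    im=arm.get_image("scene");pickle.dump(im,open(f"pics/s{n}.pkl","wb"));crop(im,(160,340,20,200),3,f"pics/s{n}.png")
E
python3 look.py 5
```

```text
Traceback (most recent call last):
  File "look.py", line 6, in <module>
    d=st["tool_pos"]-T;print("t",st["time"],"tcp",st["tool_pos"].round(4),st["tool_rot"].round(4),"F",st["ft_force"].round(1),"M",st["moment"].round(2),"open",st["opening"].round(4))
                                                                                                                                                               ^^^^^^^^^^^^^^^^^^^
AttributeError: 'float' object has no attribute 'round'
```

```bash
sed -i 's/st\["opening"\].round(4)/st["opening"]/' look.py; python3 look.py 5
```

```text
t 6.7833 tcp [ 0.5173 -0.2315  0.1861] [3.1406e+00 1.6000e-03 1.9304e+00] F [-0.2 -0.  -5.1] M [ 0.    0.02 -0.01] open 0.02575548489234441
dock frame mm [np.float64(-0.8), np.float64(0.0), np.float64(23.1)] F dock [np.float64(-0.2), np.float64(0.1), np.float64(-5.1)]
```

View pics/s5.png

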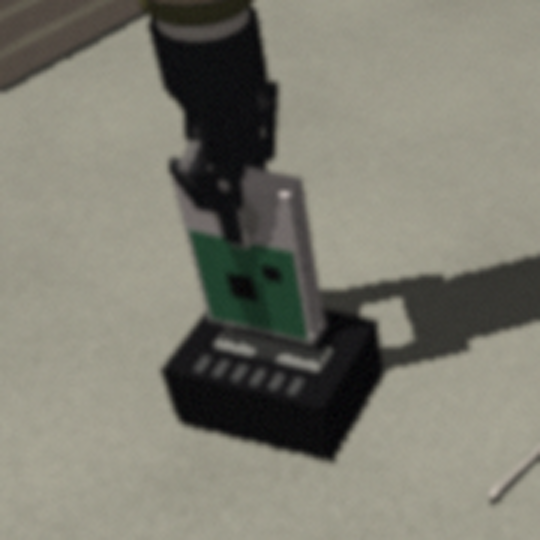

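View pics/w5.png

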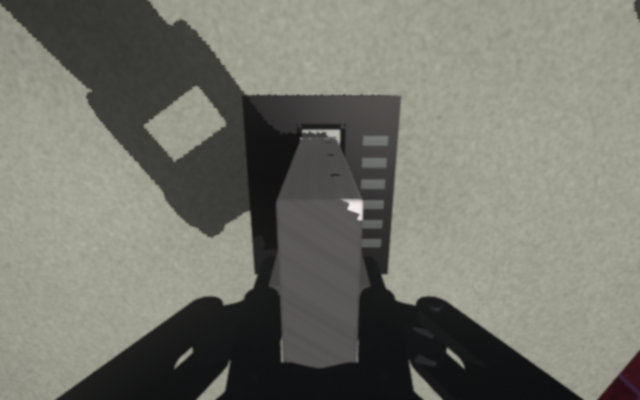

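```bash
python3 - <<'E'
from h import *
st,im=pickle.load(open("pics/w5.pkl","rb"))
Rt=R.from_euler("xyz",st["tool_rot"]);P=lambda q:proj(im,Rt.apply(np.array(q)/1000)+st["tool_pos"],st).round(1).tolist()
print(P([(51,-13,-54),(51,13,-54),(51,-13,93),(51,13,93),(51,-13,88),(51,13,98)]))
c,s=np.cos(.36),np.sin(.36)
D=lambda x,y,z:[.5181+(c*x-s*y)/1000,-.2312+(s*x+c*y)/1000,z/1000]
print(proj(im,[D(-14.8,53,66),D(16,53,66),D(-60,78,70),D(62,78,70),D(62,-78,70)],st).round(1).tolist())
crop(im,(230,410,85,285),3.8,"pics/w5z.png")
E
```

```text
[[275.5, 199.0], [364.3, 198.8], [301.4, 135.7], [337.2, 135.6], [301.0, 136.6], [336.8, 134.7]]
[[301.7, 128.7], [340.0, 128.6], [241.9, 96.2], [400.8, 95.8], [387.8, 273.8]]
```

View pics/w5z.png

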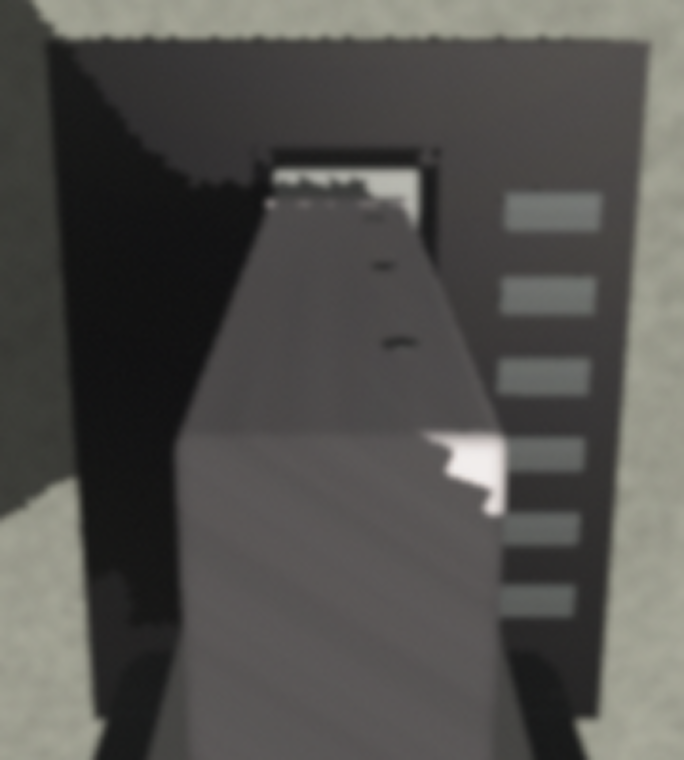

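```bash
python3 - <<'E'
from h import *
st,_=pickle.load(open("pics/w5.pkl","rb"));im=pickle.load(open("pics/s5.pkl","rb"))
Rt=R.from_euler("xyz",st["tool_rot"])
k=5;x0,y0=205,65
v=cv2.resize(im["pixels"][y0:y0+100,x0:x0+100,::-1],None,fx=k,fy=k,interpolation=cv2.INTER_CUBIC)
v2=v.copy()
q=lambda x,y,z:tuple(int(a) for a in ((proj(im,Rt.apply(np.array((x,y,z))/1000)+st["tool_pos"])[0]-[x0,y0]+.5)*k-.5))
for a,b in [((51,13,-54),(51,13,93)),((-51,13,-54),(-51,13,93)),((51,13,93),(-51,13,93)),((51,13,-54),(-51,13,-54)),((51,-13,-54),(51,-13,93))]:
    cv2.line(v2,q(*a),q(*b),(0,0,255),1)
cv2.imwrite("pics/ov5.png",np.hstack([v,v2])[:,:800])
cv2.imwrite("pics/ov5.png",cv2.resize(np.hstack([v,v2]),(800,400)))
E
```

```text
(no output)
```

View pics/ov5.png

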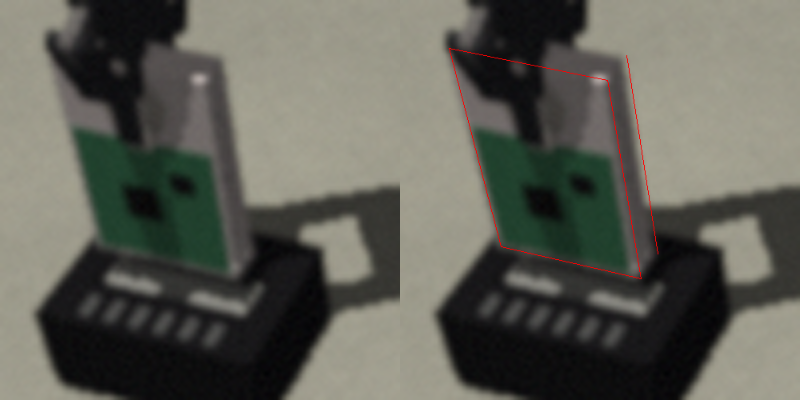

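Call:
{"op": "drive_tool", "data": {
  "plan": [0, 0, 0.5, 0, 0, 0, 0.9, 0, 0, 1, 0, 0, 0, 0.9, 0, 0, 1.5, 0, 0, 0, 0.9, 0, 0, 2, 0, 0, 0, 0.9, 0, 0, 2.2, 0, 0, 0, 0.9, 0, 0, 2.4, 0, 0, 0, 0.9, 0, 0, 2.6, 0, 0, 0, 0.9, 0, 0, 2.7, 0, 0, 0, 0.9, 0, 0, 2.7, 0, 0, 0, 0.9]
}}

```text
time: 7.63
tool_pos: [0.5173, -0.2313, 0.1583]
tool_rot: [3.142, 0.0, 1.931]
ft_force: [-1.0, -1.1, -3.1]
opening: 0.0252
```

```bash
python3 look.py 6
```

```text
t 7.6333 tcp [ 0.5173 -0.2313  0.1583] [3.1415e+00 5.0000e-04 1.9308e+00] F [-1.  -1.1 -3.1] M [0.08 0.32 0.  ] open 0.025240293710166478
dock frame mm [np.float64(-0.8), np.float64(0.2), np.float64(-4.7)] F dock [np.float64(-1.4), np.float64(-0.6), np.float64(-3.1)]
```

View pics/s6.png

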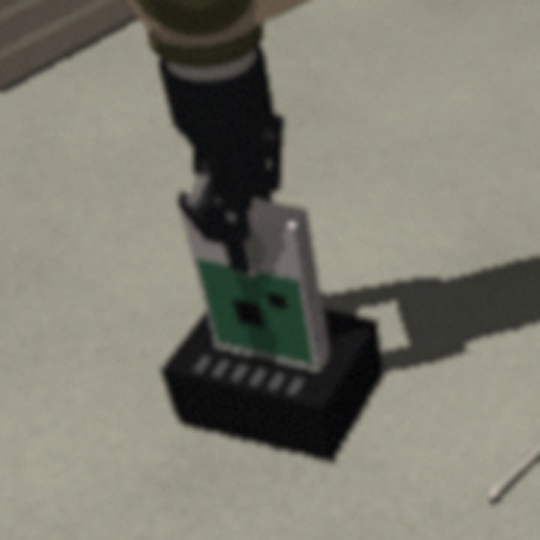

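View pics/w6.png

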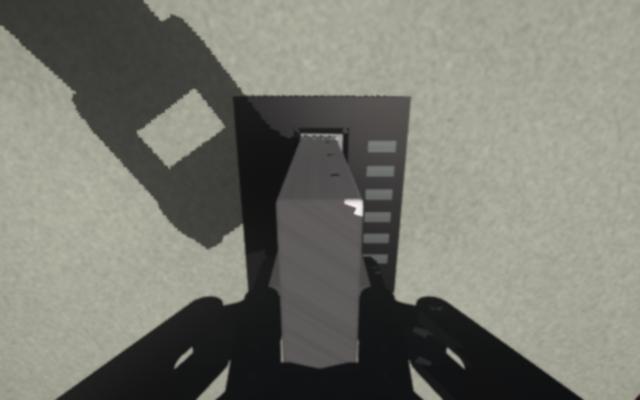

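```bash
python3 - <<'E'
from h import *
st,im=pickle.load(open("pics/w6.pkl","rb"))
crop(im,(280,370,115,175),8,"pics/w6z.png")
c,s=np.cos(.36),np.sin(.36)
D=lambda x,y,z:[.5181+(c*x-s*y)/1000,-.2312+(s*x+c*y)/1000,z/1000]
print((proj(im,[D(-14.8,53,66),D(16,53,66),D(-14,51,66),D(12,51,66)],st).round(1)-[280,115])*8)
E
```

```text
[[159.2 145.6]
 [500.  144.8]
 [168.  168. ]
 [455.2 167.2]]
```

View pics/w6z.png

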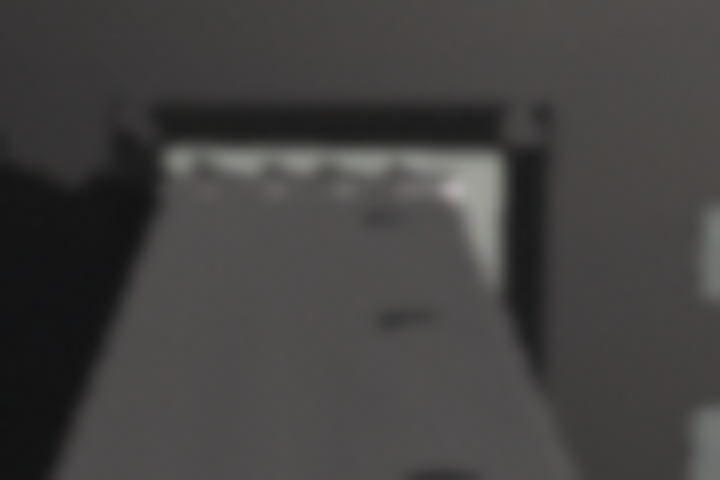

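Call:
{"op": "drive_tool", "data": {
  "plan": [0.08, -0.03, 0, 0, 0, 0, 0.9, 0.08, -0.03, 0.1, 0, 0, 0, 0.9, 0.08, -0.03, 0.2, 0, 0, 0, 0.9, 0.08, -0.03, 0.3, 0, 0, 0, 0.9, 0.08, -0.03, 0.4, 0, 0, 0, 0.9, 0.08, -0.03, 0.5, 0, 0, 0, 0.9, 0.08, -0.03, 0.5, 0, 0, 0, 0.9]
}}

```text
time: 8.32
tool_pos: [0.5164, -0.2305, 0.1526]
tool_rot: [-3.141, -0.001, 1.931]
ft_force: [-0.8, -0.6, -2.0]
opening: 0.0249
```

```bash
python3 look.py 7; python3 - <<'E'
from h import *
st,im=pickle.load(open("pics/w7.pkl","rb"))
crop(im,(280,370,115,175),8,"pics/w7z.png")
E
```

```text
t 8.3167 tcp [ 0.5164 -0.2305  0.1526] [-3.1408e+00 -6.0000e-04  1.9308e+00] F [-0.8 -0.6 -2. ] M [-0.37  0.22 -0.02] open 0.024867678332742848
dock frame mm [np.float64(-1.3), np.float64(1.3), np.float64(-10.4)] F dock [np.float64(-1.0), np.float64(-0.3), np.float64(-2.0)]
```

View pics/w7z.png

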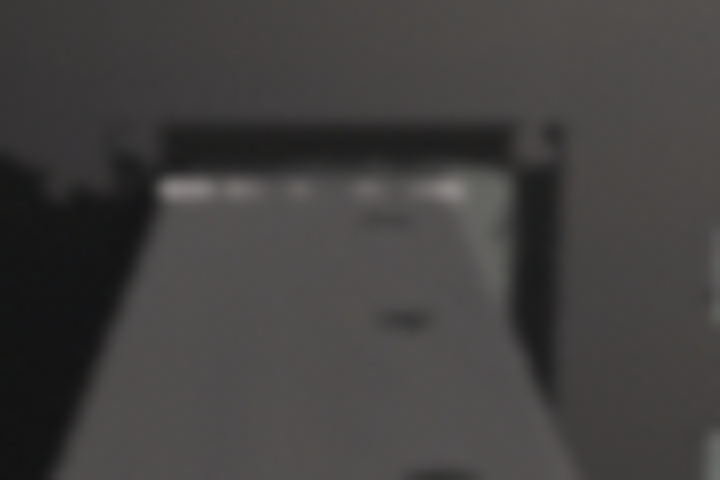

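Call:
{"op": "drive_tool", "data": {
  "plan": [0, -0.04, 0.2, 0, 0, 0, 0.9, 0, -0.04, 0.4, 0, 0, 0, 0.9, 0, -0.04, 0.6, 0, 0, 0, 0.9, 0, -0.04, 0.8, 0, 0, 0, 0.9, 0, -0.04, 1.0, 0, 0, 0, 0.9, 0, -0.04, 1.2, 0, 0, 0, 0.9, 0, -0.04, 1.2, 0, 0, 0, 0.9]
}}

```text
time: 9.0
tool_pos: [0.5163, -0.2304, 0.1403]
tool_rot: [-3.141, -0.001, 1.931]
ft_force: [0.5, -0.8, -7.1]
opening: 0.0253
```

```bash
python3 look.py 8
```

```text
t 9.0 tcp [ 0.5163 -0.2304  0.1403] [-3.1412e+00 -1.1000e-03  1.9308e+00] F [ 0.5 -0.8 -7.1] M [-0.04 -0.08 -0.15] open 0.025282370666923945
dock frame mm [np.float64(-1.4), np.float64(1.4), np.float64(-22.7)] F dock [np.float64(0.2), np.float64(-0.9), np.float64(-7.1)]
```

View pics/s8.png

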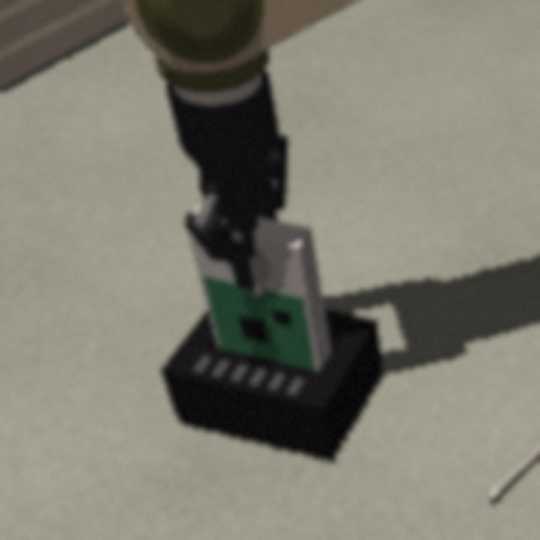

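The drive is past the flap and sliding down with almost no load. I'll continue to about 8 mm above the floor.

Call:
{"op": "drive_tool", "data": {
  "plan": [0, 0, 0.3, 0, 0, 0, 0.9, 0, 0, 0.6, 0, 0, 0, 0.9, 0, 0, 0.9, 0, 0, 0, 0.9, 0, 0, 1.2, 0, 0, 0, 0.9, 0, 0, 1.5, 0, 0, 0, 0.9, 0, 0, 1.8, 0, 0, 0, 0.9, 0, 0, 2.1, 0, 0, 0, 0.9, 0, 0, 2.3, 0, 0, 0, 0.9, 0, 0, 2.3, 0, 0, 0, 0.9]
}}

```text
time: 9.85
tool_pos: [0.5163, -0.2305, 0.1174]
tool_rot: [-3.141, -0.001, 1.931]
ft_force: [0.3, 0.7, -8.3]
opening: 0.0256
```

```bash
python3 look.py -
```

```text
t 9.85 tcp [ 0.5163 -0.2305  0.1174] [-3.1413e+00 -8.0000e-04  1.9307e+00] F [ 0.3  0.7 -8.3] M [-0.03 -0.16 -0.04] open 0.025621616610023632
dock frame mm [np.float64(-1.5), np.float64(1.3), np.float64(-45.6)] F dock [np.float64(0.5), np.float64(0.5), np.float64(-8.3)]
```

Call:
{"op": "drive_tool", "data": {
  "plan": [0, 0, 0.1, 0, 0, 0, 0.9, 0, 0, 0.2, 0, 0, 0, 0.9, 0, 0, 0.3, 0, 0, 0, 0.9, 0, 0, 0.4, 0, 0, 0, 0.9, 0, 0, 0.4, 0, 0, 0, 0.9, 0, 0, 0.4, 0, 0, 0, 0.9]
}}

```text
time: 10.35
tool_pos: [0.5163, -0.2307, 0.1139]
tool_rot: [-3.141, -0.0, 1.931]
ft_force: [0.3, 0.3, -7.2]
opening: 0.0253
```

```bash
python3 look.py -
```

```text
t 10.35 tcp [ 0.5163 -0.2307  0.1139] [-3.1415e+00 -1.0000e-04  1.9308e+00] F [ 0.3  0.3 -7.2] M [-0.05 -0.05 -0.09] open 0.025260237174942607
dock frame mm [np.float64(-1.5), np.float64(1.1), np.float64(-49.1)] F dock [np.float64(0.4), np.float64(0.1), np.float64(-7.2)]
```

Call:
{"op": "drive_tool", "data": {
  "plan": [0, 0, 0.1, 0, 0, 0, 0.9, 0, 0, 0.1, 0, 0, 0, 0.9, 0, 0, 0.2, 0, 0, 0, 0.9, 0, 0, 0.2, 0, 0, 0, 0.9, 0, 0, 0.2, 0, 0, 0, 0.9]
}}

```text
time: 10.77
tool_pos: [0.5165, -0.2309, 0.1128]
tool_rot: [3.141, 0.001, 1.931]
ft_force: [-3.2, -0.6, 5.5]
opening: 0.0252
```

```bash
python3 look.py -
```

```text
t 10.7667 tcp [ 0.5165 -0.2309  0.1128] [3.1412e+00 1.0000e-03 1.9307e+00] F [-3.2 -0.6  5.5] M [ 0.12  0.74 -0.19] open 0.02515037031313811
dock frame mm [np.float64(-1.4), np.float64(0.9), np.float64(-50.2)] F dock [np.float64(-3.2), np.float64(0.6), np.float64(5.5)]
```

Call:
{"op": "drive_tool", "data": {
  "plan": [0, 0, 0.05, 0, 0, 0, 0.9, 0, 0, 0.1, 0, 0, 0, 0.9, 0, 0, 0.1, 0, 0, 0, 0.9, 0, 0, 0.1, 0, 0, 0, 0.9]
}}

```text
time: 11.1
tool_pos: [0.5165, -0.231, 0.1124]
tool_rot: [3.141, 0.002, 1.931]
ft_force: [-4.9, 0.2, 10.9]
opening: 0.0252
```

```bash
python3 look.py -
```

```text
t 11.1 tcp [ 0.5165 -0.231   0.1124] [3.1410e+00 1.6000e-03 1.9307e+00] F [-4.9  0.2 10.9] M [ 0.3   1.14 -0.21] open 0.02520821912062366
dock frame mm [np.float64(-1.4), np.float64(0.8), np.float64(-50.6)] F dock [np.float64(-4.5), np.float64(1.9), np.float64(10.9)]
```

```bash
python3 look.py 9; python3 - <<'E'
from h import *
st,w=pickle.load(open("pics/w9.pkl","rb"));im=pickle.load(open("pics/s9.pkl","rb"))
c,s=np.cos(.36),np.sin(.36)
D=lambda x,y,z:[.5181+(c*x-s*y)/1000,-.2312+(s*x+c*y)/1000,z/1000]
k=6;x0,y0=200,70
v=cv2.resize(im["pixels"][y0:y0+95,x0:x0+130,::-1],None,fx=k,fy=k,interpolation=cv2.INTER_CUBIC)
for z,col in ((163,(0,0,255)),(169,(0,255,0))):
    P=((proj(im,[D(-14.8,51,z),D(11.2,51,z),D(11.2,-51,z),D(-14.8,-51,z)])-[x0,y0]+.5)*k-.5).astype(int)
    cv2.polylines(v,[P],True,col,1)
P=((proj(im,[D(-60,78,70),D(62,78,70),D(62,-78,70),D(-60,-78,70)])-[x0,y0]+.5)*k-.5).astype(int);cv2.polylines(v,[P],True,(255,0,0),1)
cv2.imwrite("pics/ov9.png",v)
crop(w,(220,420,80,380),2,"pics/w9z.png")
E
```

```text
t 11.1 tcp [ 0.5165 -0.231   0.1124] [3.1410e+00 1.6000e-03 1.9307e+00] F [-4.9  0.2 10.9] M [ 0.3   1.14 -0.21] open 0.02520821912062366
dock frame mm [np.float64(-1.4), np.float64(0.8), np.float64(-50.6)] F dock [np.float64(-4.5), np.float64(1.9), np.float64(10.9)]
```

View pics/ov9.png

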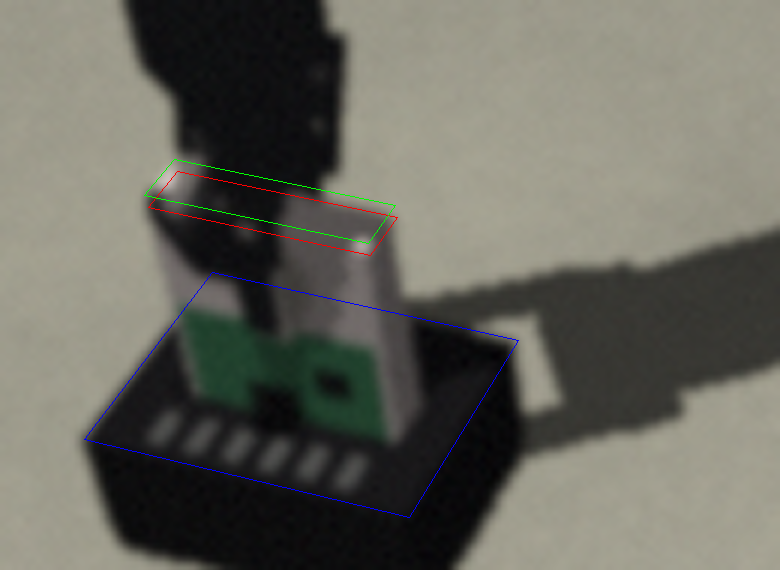

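View pics/w9z.png

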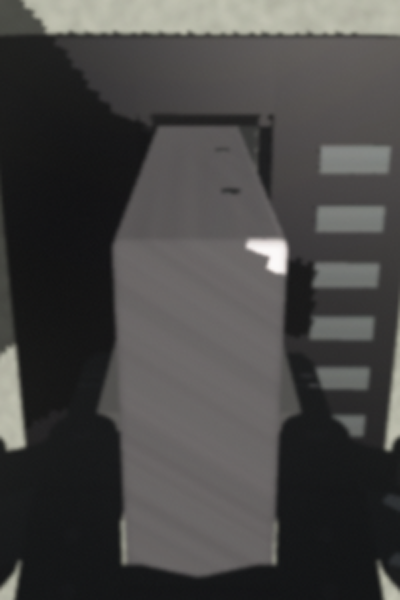

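Call:
{"op": "drive_tool", "data": {
  "plan": [0, 0, 0.05, 0, 0, 0, 0.9, 0, 0, 0.05, 0, 0, 0, 0.9, 0, 0, 0.05, 0, 0, 0, 0.9]
}}

```text
time: 11.45
tool_pos: [0.5166, -0.231, 0.1122]
tool_rot: [3.141, 0.002, 1.931]
ft_force: [-5.3, 0.7, 12.4]
opening: 0.0255
```

```bash
python3 look.py -
```

```text
t 11.45 tcp [ 0.5166 -0.231   0.1122] [3.1408e+00 2.0000e-03 1.9307e+00] F [-5.3  0.7 12.4] M [ 0.33  1.28 -0.26] open 0.025473093669488116
dock frame mm [np.float64(-1.4), np.float64(0.7), np.float64(-50.8)] F dock [np.float64(-4.7), np.float64(2.5), np.float64(12.4)]
```

Call:
{"op": "drive_tool", "data": {
  "plan": [0, -0.03, 0.05, 0, 0, 0, 0.9, 0, -0.03, 0.05, 0, 0, 0, 0.9, 0, -0.03, 0.05, 0, 0, 0, 0.9]
}}

```text
time: 11.7
tool_pos: [0.5165, -0.2311, 0.1119]
tool_rot: [3.14, 0.002, 1.931]
ft_force: [-5.2, 1.8, 13.8]
opening: 0.0256
```

```bash
python3 look.py -
```

```text
t 11.7 tcp [ 0.5165 -0.2311  0.1119] [3.1403e+00 2.3000e-03 1.9306e+00] F [-5.2  1.8 13.8] M [ 0.44  1.2  -0.3 ] open 0.025595837686787287
dock frame mm [np.float64(-1.5), np.float64(0.6), np.float64(-51.1)] F dock [np.float64(-4.2), np.float64(3.5), np.float64(13.8)]
```

Call:
{"op": "drive_tool", "data": {
  "plan": [0.06, 0, 0.03, 0, 0, 0, 0.9, 0.06, 0, 0.05, 0, 0, 0, 0.9, 0.06, 0, 0.05, 0, 0, 0, 0.9]
}}

```text
time: 11.95
tool_pos: [0.5164, -0.2309, 0.1118]
tool_rot: [3.14, 0.004, 1.931]
ft_force: [-4.6, 0.1, 16.3]
opening: 0.0251
```

```bash
python3 look.py -
```

```text
t 11.95 tcp [ 0.5164 -0.2309  0.1118] [3.1401 0.0035 1.9307] F [-4.6  0.1 16.3] M [ 0.22  1.2  -0.26] open 0.025147130965305575
dock frame mm [np.float64(-1.5), np.float64(0.8), np.float64(-51.2)] F dock [np.float64(-4.2), np.float64(1.7), np.float64(16.3)]
```

Call:
{"op": "drive_tool", "data": {
  "plan": [0, 0, 0.03, 0, 0, 0, 0.9, 0, 0, 0.05, 0, 0, 0, 0.9, 0, 0, 0.05, 0, 0, 0, 0.9]
}}

```text
time: 12.2
tool_pos: [0.5164, -0.231, 0.1116]
tool_rot: [3.14, 0.004, 1.931]
ft_force: [-5.2, 1.0, 18.8]
opening: 0.0258
```

```bash
python3 look.py 10; python3 - <<'E'
from h import *
w=pickle.load(open("pics/w10.pkl","rb"))[1];w0=pickle.load(open("pics/w9.pkl","rb"))[1];w5=pickle.load(open("pics/w5.pkl","rb"))[1]
f=lambda i:cv2.resize(i["pixels"][180:380,260:380,::-1],None,fx=2.2,fy=2.2)
cv2.imwrite("pics/cmp.png",np.hstack([f(w5),f(w0),f(w)]))
E
```

```text
t 12.2 tcp [ 0.5164 -0.231   0.1116] [3.14   0.0038 1.9307] F [-5.2  1.  18.8] M [ 0.24  1.36 -0.22] open 0.025755964247031235
dock frame mm [np.float64(-1.5), np.float64(0.8), np.float64(-51.4)] F dock [np.float64(-4.5), np.float64(2.8), np.float64(18.8)]
```

View pics/cmp.png

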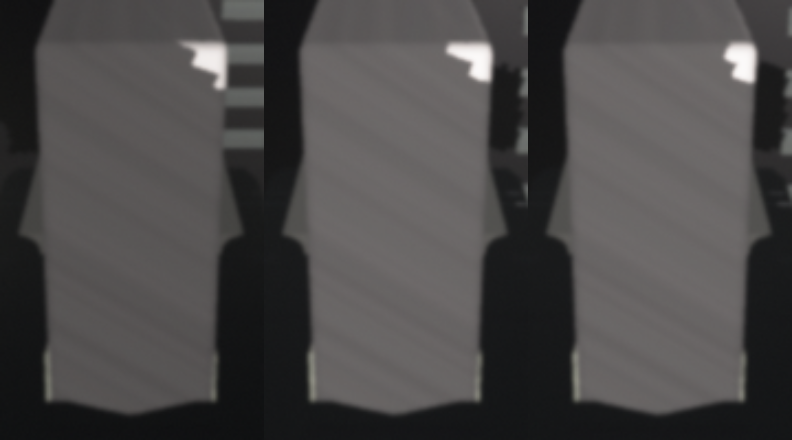

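Call:
{"op": "drive_tool", "data": {
  "plan": [0, -0.05, 0.03, 0, 0, 0, 0.9, 0, -0.05, 0.05, 0, 0, 0, 0.9, 0, -0.05, 0.05, 0, 0, 0, 0.9]
}}

```text
time: 12.55
tool_pos: [0.5163, -0.2311, 0.1114]
tool_rot: [3.139, 0.004, 1.931]
ft_force: [-4.1, 1.3, 20.7]
opening: 0.0252
```

```bash
python3 look.py -
```

```text
t 12.55 tcp [ 0.5163 -0.2311  0.1114] [3.139  0.0043 1.9306] F [-4.1  1.3 20.7] M [ 0.51  1.17 -0.24] open 0.025216355964649762
dock frame mm [np.float64(-1.6), np.float64(0.7), np.float64(-51.6)] F dock [np.float64(-3.4), np.float64(2.6), np.float64(20.7)]
```

Call:
{"op": "drive_tool", "data": {
  "plan": [0, 0, -0.2, 0, 0, 0, 0.9, 0, 0, -0.4, 0, 0, 0, 0.9, 0, 0, -0.5, 0, 0, 0, 0.9, 0, 0, -0.5, 0, 0, 0, 0.9, 0, 0, -0.5, 0, 0, 0, 0.9]
}}

```text
time: 12.97
tool_pos: [0.5158, -0.2305, 0.1126]
tool_rot: [3.141, -0.0, 1.931]
ft_force: [5.1, -3.2, -13.7]
opening: 0.0252
```

```bash
python3 look.py -
```

```text
t 12.9667 tcp [ 0.5158 -0.2305  0.1126] [ 3.1410e+00 -1.0000e-04  1.9306e+00] F [  5.1  -3.2 -13.7] M [-0.64 -1.49 -0.23] open 0.025188733369836687
dock frame mm [np.float64(-1.9), np.float64(1.5), np.float64(-50.4)] F dock [np.float64(3.7), np.float64(-4.8), np.float64(-13.7)]
```

Call:
{"op": "drive_tool", "data": {
  "plan": [0, 0, 0.1, 0, 0, 0, 0.9, 0, 0, 0.1, 0, 0, 0, 0.9, 0, 0, 0.1, 0, 0, 0, 0.9]
}}

```text
time: 13.22
tool_pos: [0.5159, -0.2306, 0.1126]
tool_rot: [3.141, 0.001, 1.931]
ft_force: [5.6, -1.8, -8.5]
opening: 0.0251
```

```bash
python3 look.py -
```

```text
t 13.2167 tcp [ 0.5159 -0.2306  0.1126] [3.1407e+00 8.0000e-04 1.9306e+00] F [ 5.6 -1.8 -8.5] M [-0.42 -1.32 -0.23] open 0.025109285652754817
dock frame mm [np.float64(-1.9), np.float64(1.4), np.float64(-50.4)] F dock [np.float64(4.6), np.float64(-3.6), np.float64(-8.5)]
```

Call:
{"op": "drive_tool", "data": {
  "plan": [0, 0, 0.1, 0, 0, 0, 0.9, 0, 0, 0.1, 0, 0, 0, 0.9, 0, 0, 0.1, 0, 0, 0, 0.9]
}}

```text
time: 13.47
tool_pos: [0.5159, -0.2307, 0.1125]
tool_rot: [3.14, 0.002, 1.931]
ft_force: [3.4, -1.0, 4.3]
opening: 0.0255
```

```bash
python3 look.py -
```

```text
t 13.4667 tcp [ 0.5159 -0.2307  0.1125] [3.1402e+00 1.8000e-03 1.9307e+00] F [ 3.4 -1.   4.3] M [-0.06 -0.82 -0.25] open 0.025549644590195212
dock frame mm [np.float64(-1.8), np.float64(1.3), np.float64(-50.5)] F dock [np.float64(2.8), np.float64(-2.1), np.float64(4.3)]
```

Call:
{"op": "drive_tool", "data": {
  "plan": [0, 0.06, 0.1, 0, 0, 0, 0.9, 0, 0.06, 0.2, 0, 0, 0, 0.9, 0, 0.06, 0.3, 0, 0, 0, 0.9, 0, 0.06, 0.3, 0, 0, 0, 0.9, 0, 0.06, 0.3, 0, 0, 0, 0.9]
}}

```text
time: 13.88
tool_pos: [0.5163, -0.2308, 0.1111]
tool_rot: [3.141, 0.003, 1.931]
ft_force: [-1.7, -0.3, 18.9]
opening: 0.0252
```

```bash
python3 look.py -
```

```text
t 13.8833 tcp [ 0.5163 -0.2308  0.1111] [3.1405 0.0032 1.9308] F [-1.7 -0.3 18.9] M [ 0.04  0.41 -0.29] open 0.025205524738717882
dock frame mm [np.float64(-1.6), np.float64(1.0), np.float64(-51.9)] F dock [np.float64(-1.7), np.float64(0.3), np.float64(18.9)]
```

Call:
{"op": "drive_tool", "data": {
  "plan": [0, 0, 0.03, 0, 0, 0, 0.9, 0, 0, 0.05, 0, 0, 0, 0.9, 0, 0, 0.05, 0, 0, 0, 0.9]
}}

```text
time: 14.13
tool_pos: [0.5162, -0.2307, 0.1105]
tool_rot: [3.141, 0.003, 1.931]
ft_force: [-0.8, -0.4, 13.1]
opening: 0.0252
```

```bash
python3 look.py -
```

```text
t 14.1333 tcp [ 0.5162 -0.2307  0.1105] [3.1406e+00 3.0000e-03 1.9309e+00] F [-0.8 -0.4 13.1] M [-0.09  0.16 -0.26] open 0.02518058979763762
dock frame mm [np.float64(-1.6), np.float64(1.1), np.float64(-52.5)] F dock [np.float64(-0.9), np.float64(-0.1), np.float64(13.1)]
```

Call:
{"op": "drive_tool", "data": {
  "plan": [0, 0, 0, 0, 0, 0, 0.9, 0, 0, 0, 0, 0, 0, 0.9]
}}

```text
time: 14.3
tool_pos: [0.5162, -0.2307, 0.1099]
tool_rot: [3.141, 0.003, 1.931]
ft_force: [0.7, -0.9, 10.7]
opening: 0.0253
```

```bash
python3 look.py -
```

```text
t 14.3 tcp [ 0.5162 -0.2307  0.1099] [3.1408e+00 2.6000e-03 1.9309e+00] F [ 0.7 -0.9 10.7] M [-0.03 -0.02 -0.2 ] open 0.025303419051473618
dock frame mm [np.float64(-1.6), np.float64(1.2), np.float64(-53.1)] F dock [np.float64(0.4), np.float64(-1.1), np.float64(10.7)]
```

Call:
{"op": "drive_tool", "data": {
  "plan": [0, 0, 0.03, 0, 0, 0, 0.9, 0, 0, 0.03, 0, 0, 0, 0.9, 0, 0, 0.03, 0, 0, 0, 0.9]
}}

```text
time: 14.55
tool_pos: [0.5162, -0.2308, 0.1095]
tool_rot: [3.141, 0.003, 1.931]
ft_force: [-0.2, -0.7, 11.5]
opening: 0.0253
```

```bash
python3 look.py -
```

```text
t 14.55 tcp [ 0.5162 -0.2308  0.1095] [3.1409e+00 2.5000e-03 1.9308e+00] F [-0.2 -0.7 11.5] M [-0.19  0.01 -0.25] open 0.02527615361280642
dock frame mm [np.float64(-1.6), np.float64(1.1), np.float64(-53.5)] F dock [np.float64(-0.5), np.float64(-0.6), np.float64(11.5)]
```

Call:
{"op": "drive_tool", "data": {
  "plan": [0, 0, 0.04, 0, 0, 0, 0.9, 0, 0, 0.04, 0, 0, 0, 0.9, 0, 0, 0.04, 0, 0, 0, 0.9]
}}

```text
time: 14.8
tool_pos: [0.5162, -0.2309, 0.1094]
tool_rot: [3.141, 0.003, 1.931]
ft_force: [0.2, -1.6, 14.6]
opening: 0.025
```

```bash
python3 look.py -
```

```text
t 14.8 tcp [ 0.5162 -0.2309  0.1094] [3.1407e+00 2.9000e-03 1.9307e+00] F [ 0.2 -1.6 14.6] M [ 0.07  0.14 -0.27] open 0.024976819111450922
dock frame mm [np.float64(-1.6), np.float64(0.9), np.float64(-53.6)] F dock [np.float64(-0.4), np.float64(-1.5), np.float64(14.6)]
```

Call:
{"op": "drive_tool", "data": {
  "plan": [0, 0, 0.03, 0, 0, 0, 0.9, 0, 0, 0.03, 0, 0, 0, 0.9, 0, 0, 0.03, 0, 0, 0, 0.9]
}}

```text
time: 15.05
tool_pos: [0.5163, -0.231, 0.1094]
tool_rot: [3.141, 0.003, 1.931]
ft_force: [-0.2, -2.3, 16.7]
opening: 0.0251
```

```bash
python3 look.py -
```

```text
t 15.05 tcp [ 0.5163 -0.231   0.1094] [3.1406 0.0032 1.9307] F [-0.2 -2.3 16.7] M [ 0.2   0.32 -0.24] open 0.025083723907517362
dock frame mm [np.float64(-1.6), np.float64(0.9), np.float64(-53.6)] F dock [np.float64(-1.0), np.float64(-2.1), np.float64(16.7)]
```

Call:
{"op": "drive_tool", "data": {
  "plan": [0, 0, -0.1, 0, 0, 0, 0.9, 0, 0, -0.2, 0, 0, 0, 0.9, 0, 0, -0.2, 0, 0, 0, 0.9]
}}

```text
time: 15.3
tool_pos: [0.5162, -0.2308, 0.1095]
tool_rot: [3.141, 0.002, 1.931]
ft_force: [3.8, -4.1, 2.9]
opening: 0.0255
```

```bash
python3 look.py 11;python3 - <<'E'
from h import *
im=pickle.load(open("pics/s11.pkl","rb"))
c,s=np.cos(.36),np.sin(.36)
D=lambda x,y,z:[.5181+(c*x-s*y)/1000,-.2312+(s*x+c*y)/1000,z/1000]
k=6;x0,y0=200,70
v=cv2.resize(im["pixels"][y0:y0+95,x0:x0+130,::-1],None,fx=k,fy=k,interpolation=cv2.INTER_CUBIC)
for z,col in ((163,(0,0,255)),(169,(0,255,0))):
    P=((proj(im,[D(-14.8,51,z),D(11.2,51,z),D(11.2,-51,z),D(-14.8,-51,z)])-[x0,y0]+.5)*k-.5).astype(int)
    cv2.polylines(v,[P],True,col,1)
cv2.imwrite("pics/ov11.png",v)
E
```

```text
t 15.3 tcp [ 0.5162 -0.2308  0.1095] [3.1413e+00 1.5000e-03 1.9307e+00] F [ 3.8 -4.1  2.9] M [-0.47 -0.62 -0.23] open 0.025476849554544923
dock frame mm [np.float64(-1.7), np.float64(1.1), np.float64(-53.5)] F dock [np.float64(2.1), np.float64(-5.2), np.float64(2.9)]
```

View pics/ov11.png

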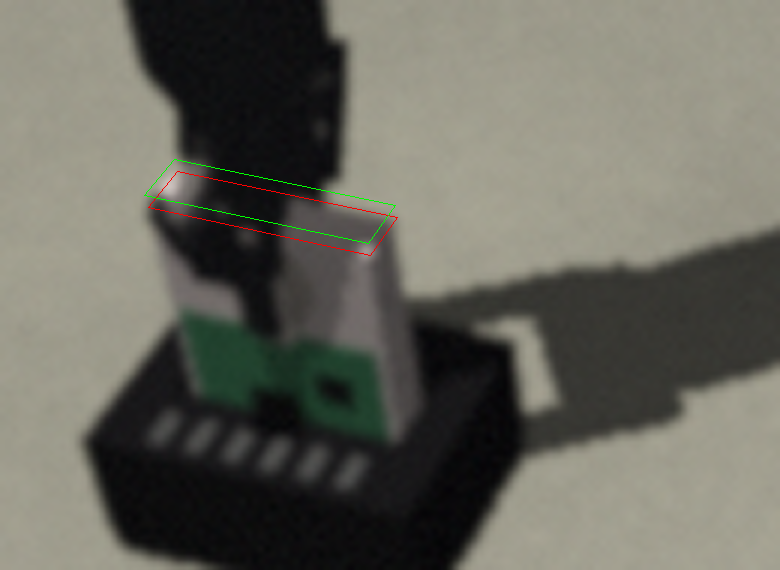

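The drive's top edge now lies on the "home" outline (z = 163 mm) and the force rise matched the bay floor. Releasing.

Call:
{"op": "drive_tool", "data": {
  "plan": [0, 0, 0, 0, 0, 0, 0.7, 0, 0, 0, 0, 0, 0, 0.45, 0, 0, 0, 0, 0, 0, 0.35, 0, 0, 0, 0, 0, 0, 0.35, 0, 0, 0, 0, 0, 0, 0.35, 0, 0, 0, 0, 0, 0, 0.35]
}}

```text
time: 15.9
tool_pos: [0.5157, -0.2299, 0.1088]
tool_rot: [-3.141, -0.001, 1.931]
ft_force: [0.6, -0.1, -0.4]
opening: 0.0556
```

```bash
python3 look.py 12
```

```text
t 15.9 tcp [ 0.5157 -0.2299  0.1088] [-3.141e+00 -9.000e-04  1.931e+00] F [ 0.6 -0.1 -0.4] M [-0.03 -0.04 -0.  ] open 0.05560272174856098
dock frame mm [np.float64(-1.8), np.float64(2.1), np.float64(-54.2)] F dock [np.float64(0.5), np.float64(-0.4), np.float64(-0.4)]
```

View pics/w12.png

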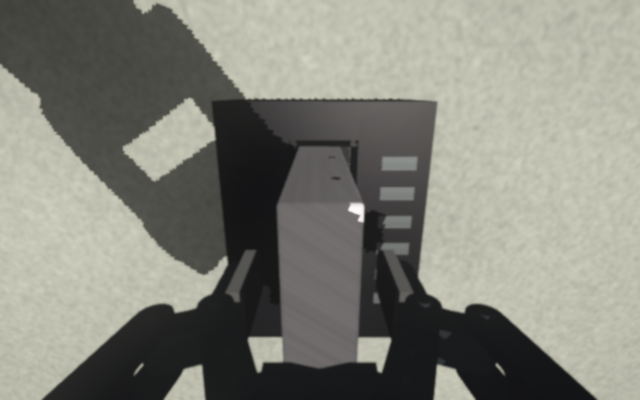

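Fingers are clear on both sides. Retreating straight up.

Call:
{"op": "drive_tool", "data": {
  "plan": [0, 0, -1, 0, 0, 0, 0.35, 0, 0, -3, 0, 0, 0, 0.35, 0, 0, -6, 0, 0, 0, 0.35, 0, 0, -9, 0, 0, 0, 0.35, 0, 0, -12, 0, 0, 0, 0.35, 0, 0, -14, 0, 0, 0, 0.35, 0, 0, -14, 0, 0, 0, 0.35, 0, 0, -14, 0, 0, 0, 0.35]
}}

```text
time: 16.67
tool_pos: [0.5161, -0.2302, 0.2504]
tool_rot: [3.14, 0.002, 1.931]
ft_force: [0.4, -0.2, 0.2]
opening: 0.0556
```

```bash
python3 look.py 13;python3 - <<'E'
from h import *
from station import arm
im=pickle.load(open("pics/s13.pkl","rb"));st,w=pickle.load(open("pics/w13.pkl","rb"))
c,s=np.cos(.36),np.sin(.36)
D=lambda x,y,z:[.5181+(c*x-s*y)/1000,-.2312+(s*x+c*y)/1000,z/1000]
k=6;x0,y0=200,70
v=cv2.resize(im["pixels"][y0:y0+95,x0:x0+130,::-1],None,fx=k,fy=k,interpolation=cv2.INTER_CUBIC)
for z,col in ((163,(0,0,255)),(169,(0,255,0))):
    P=((proj(im,[D(-14.8,51,z),D(11.2,51,z),D(11.2,-51,z),D(-14.8,-51,z)])-[x0,y0]+.5)*k-.5).astype(int)
    cv2.polylines(v,[P],True,col,1)
cv2.imwrite("pics/ov13.png",v)
t=arm.get_image("top");cv2.imwrite("pics/t13.png",t["pixels"][:,:,::-1])
E
```

```text
t 16.6667 tcp [ 0.5161 -0.2302  0.2504] [3.1403e+00 2.1000e-03 1.9309e+00] F [ 0.4 -0.2  0.2] M [-0.04  0.01 -0.  ] open 0.055558975190011926
dock frame mm [np.float64(-1.6), np.float64(1.7), np.float64(87.4)] F dock [np.float64(0.3), np.float64(-0.3), np.float64(0.2)]
```

View pics/ov13.png

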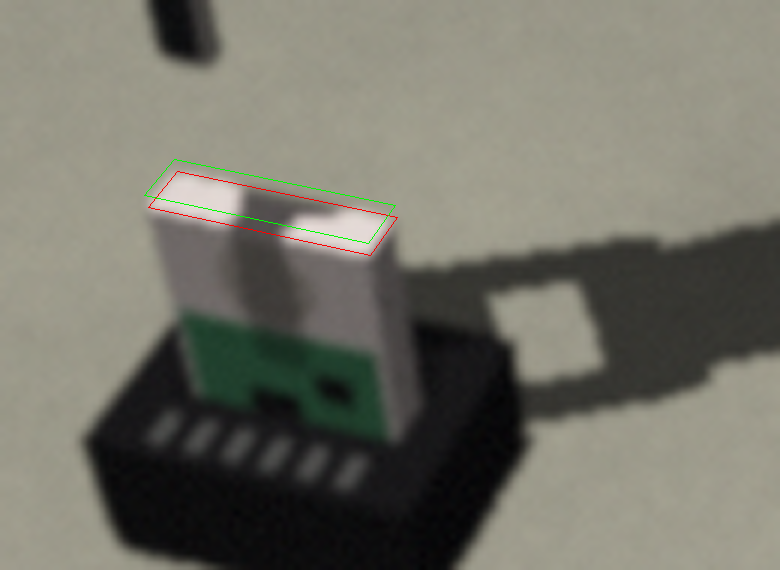

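View pics/w13.png

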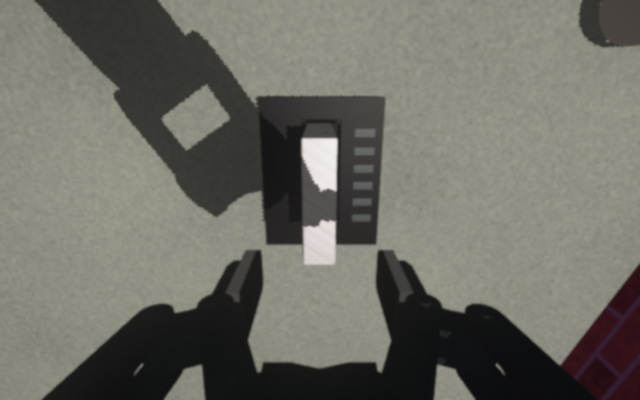

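View pics/t13.png

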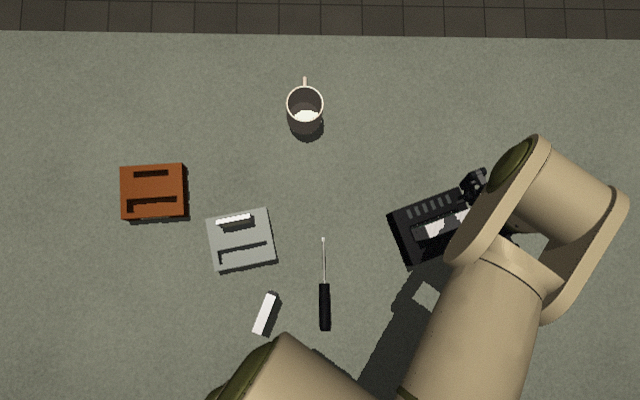

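```bash
python3 - <<'E'
from station import arm
print(arm.sign_off())
E
```

```text
the job is handed in; nothing more can be done
None
```

The big drive is in the dock, connector end down and label towards the front. I released it, backed the gripper straight up and handed the job in at about 17 s.

**Insertion:** I gripped the drive across its thickness and opened the flap with it near the front wall. The first press stalled at about 21 N of hand push, a few mm short of the floor. I backed off, removed the sideways load and pressed again. The contact strip gave way near 19 N of hand push (about 25 N on the dock with the drive's weight). I stopped once the force rose to 17 N with no further movement, and eased off before letting go.

**Last checks:**
- **Home position:** the drive stopped about 0.4 mm above my estimated floor height. After release, its top edge in the scene camera lay on the outline expected for a drive that is fully home. Both are good to about 1–2 mm.
- **Gripper:** it is clear of the drive, and the force reading is near zero.
- **Other objects:** the small drive, mug and screwdriver look unmoved in the top camera.

**Disagreements:** before the drive went in, the wrist picture put its lower end 1–2 mm off in y from my estimate. I shifted it 0.8 mm and it slid in freely. During the stalled press, the force climbed faster than the strip's description implied. The drive also resisted being pulled back, which pointed to the strip gripping it rather than a blocked connector.

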